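Release a brass drawer pull from its toggle clamp and complete the row in the tray

ROBOT

A 7-joint arm with a two-finger parallel gripper is mounted at the origin on the work surface. World frame = base frame: x ahead of the robot, y to its left, z up, the work surface at z = 0. Lengths are in m, angles in rad, forces in N, time in s.
With the tool pointing down it reaches from about 0.375 to 0.925 m from the base axis. Payload 3.1 kg.
Tool frame: the origin (TCP) lies on the centre line of the jaws, within the pads' length; the fingertips stand 8 mm ahead of it and the grasp point (between the pads) lies 11 mm behind it; z points along the fingers, y is the direction in which the jaws open and shut (so a half turn about z gives the same grasp; the last joint's range is limited). The gripper opens to 85 mm and grips with 20 to 120 N. Pads are 22 mm wide; open, the fingers measure 114 mm over their backs; the gripper's body (76 mm by 85 mm) begins 54 mm behind the grasp point. The pads swing forward as they close: fully open they stand 13 mm farther back than shut.
Start: joints at [-1.256, 0.383, 0.044, 1.598, -0.018, 1.161, -0.05], TCP at [0.261, 0.595, 0.239] pointing down, gripper open.
Joint ranges: [-2.61, 2.61], [-0.41, 2.15], [-1.48, 1.57], [0, 2.5], [-1.57, 4.71], [0.05, 1.97], [-2.85, 2.85]. Speed limits (rad/s): [2.79, 2.79, 3.14, 3.14, 3.14, 3.14, 3.14].

INTERFACE

Orientations are given as a rotation vector (axis times angle).
In Python, from workcell import bot gives the robot as it stands.
- The arm moves only by the tool carry_out, never from a script. Its argument "plan" is a list of rows, each an object of numbers: "x", "y", "z": the shift along the tool's x, y, z in mm; "rx", "ry", "rz": the turn, a rotation vector about the tool's x, y, z in degrees. A call has 1 to 5 rows; each row shifts and turns the pose as measured when the row begins, along the tool's axes as they then stand; what a row does not reach is not made up. A row lasts 1/12 s, in which the tool goes at most 41.7 mm and 7.16 degrees, less where a joint would pass 70% of its speed; a pose out of reach is approached as far as the arm can. A call with a gripper value outside its range is refused whole. "fingers" is the opening, from -1 (shut) to 1 (fully open), so that 0 is half open, set as the call begins (left out, the last holds). The fingers move at their own pace and stop on an object; "newtons" is the grip in N (left out, the last holds). Time passes only in rows, so rows that do not move let the fingers close. It gives the time, the measured TCP pose, the force and the opening at its end, in the units of the state.
- bot.sense(): the state, without advancing time (a new reading comes with each control period).
- bot.grab_frame(name): name is "side" or "top"; returns the picture (420x560x3 uint8, blue, green, red); there is no depth.
- bot.camera_params(name): a dict with "fovy" (degrees; the focal length in pixels is half the picture's height over the tangent of half this angle, whatever the lens; pixels are square), "cx", "cy" (the principal point, pixels), "world_from_camera" (4x4, takes a point from camera to world coordinates). Camera axes: x right, y down, z forward; pixel columns grow to the right and rows downward; lengths in m; the calibration is good to about 2 mm. A picture is of the moment at which its call begins. camera_params takes no time and is no camera call.
- bot.hand_in(): hands the job in, once; it reports no verdict.
The state is a dict: "time": time; "q": joint angles; "joint_vel": joint speeds; "joint_efforts": joint torques, N m; "eef_pos": TCP position; "tcp_rot": TCP orientation; "ft_force": force on the tool from outside, world axes, zero at the start; "torque": the same for the moment, N m; "width": opening from 0.0 (shut) to 1.0 (fully open).
Only numpy, scipy, OpenCV 4.12 (cv2) and the standard library are available. Lean on these libraries where they do the work, as an engineer would, in place of code of your own. Each camera call takes 0.05 s, during which the arm holds its last target.

TASK

Push the upright clamp handle back, away from the held brass drawer pull, until the clamp arm has swung up past centre and stays fully open. Then lift the freed pull straight out of its nest and set it down gently, without dropping it, on the empty paper card in the blue tray, so that the three pulls lie in one neat row: side by side, parallel, ends level, evenly spaced. Leave the clamp open, and do not disturb the two pulls already in the tray, the tin, the bottle or the phone.

Things in the scene. Friction and masses are not known exactly. Their poses are not given: they have to be found in the camera images.
- fixture: Fixed aluminium base plate 250 x 130 x 12 mm; origin at the centre of its underside. Its +x runs from the held pull (lying along x on the plate, centred about x = -40 mm) to the clamp (pivot at x = 55). Low stops (9 mm high, 3 mm clear) surround the pull; clamp cheeks, 44 mm wide in y, stand at x = 39 to 75, 90 mm above the bench. Yaw varies; left or right of the robot.
- clamp_pivot (a point): Centre of the clamp's pivot, 76 mm above the bench, fixed to the base plate; the pivot axis is the fixture's y axis. The steel clamp arm (100 mm long, 16 mm wide, 12 mm thick) points from it to the fixture's -x, level when shut, its rubber foot 95 mm from the pivot pressing on the middle of the pull's grip bar.
- handle_tip (a point): Top end of the clamp's round black rubber handle (22 mm diameter), 125 mm from the pivot. Handle and arm are one rigid bell crank at right angles: shut, the handle stands upright over the pivot (rubber from 28 to 125 mm above it); open, it lies back nearly level towards the fixture's +x and the arm stands upright, its top 180 mm above the bench.
- clamp (a joint): Clamp angle, rad: about 0 shut, 1.75 fully open (stop). Pushing the handle towards the fixture's +x raises the arm and increases it. It is weighted over centre: let go below about 0.7 rad it falls shut again, beyond about 0.9 rad it falls fully open by itself and stays. About 2 N of push 95 mm above the pivot suffices.
- pull_center (a point): Brass drawer pull held in the fixture. Backplate 130 (x) x 44 x 6 mm; over it a grip bar 100 (x) x 14 (y) x 12 mm, from 32 to 44 mm above the plate's underside, on two 12 mm round posts at x = +-42 mm. Same either way round. 0.22 to 0.4 kg. This point: the pull's centre, 22 mm above its underside and 16 mm below the middle of the grip bar; x along its length, z up.
- free_place (a point): Centre of the empty place of the tray's row, on the tray's inner floor (4 mm above the bench) where the pull's underside will rest; marked by the one bare paper card (136 x 50 mm, flush with the floor). x runs along the card; the pull must lie parallel to it. It may be the left, middle or right of three places 66 mm apart.
- tray: Fixed blue plastic tray 170 (x) x 210 (y) mm, wall 4 mm thick and 18 mm high, floor 4 mm thick; origin at the centre of its underside. Its three places lie along x at y = -66, 0 and +66 mm; between the grip bars of neighbouring places 52 mm are free. Yaw and place vary; on the other side of the robot from the fixture.
- neighbour_a_center (a point): A pull of the same shape and size, already in the tray, not to be disturbed. This point: its centre, 22 mm above its underside; x along its length.
- neighbour_b_center (a point): The other pull of the same shape and size already in the tray, not to be disturbed. This point: its centre, 22 mm above its underside; x along its length.
- tin: Bystander: pale metal tin with a paper band, 60 mm diameter, 110 mm high, standing between fixture and tray; origin at its underside.
- bottle: Bystander: pale plastic bottle with a narrow neck, 56 mm diameter, 150 mm high, standing on the far side of the bench; origin at its underside.
- phone: Bystander: phone in a red case lying flat, 150 x 74 x 9 mm, near the robot's base; origin at its underside.
Mind the look-alikes: they are no part of the job. What is shaped like the part that bears pull_center but purple is not meant.

How it is judged:
By the outcome, as a careful person would: the job done as asked, in the order asked, and still so for the second after the job is handed in, with the robot touching nothing.
It also fails if it takes over 51 s, if anything falls off the work surface, if the arm or the gripper's body presses on something with over 40 N, if the wrist force passes 120 N, or if a joint passes its speed limit or range.

## Working session

There is one attempt and no reset: what is moved stays moved. The work goes in short steps, Python scripts to look and compute and a tool call to move; the robot and the scene stay as the last step left them, time stands still between calls to the robot, and variables do not carry over. Pictures are saved under pics/ and viewed, and the job is handed in when it is done.

Besides the shell and the picture viewer there is one more tool, called after "Request:" as a command line: name --argument value ..., lists and objects as JSON in quotes. carry_out: Moves the arm, as the interface text tells. Its arguments: {"type":"object","properties":{"plan":{"type":"array"},"fingers":{"type":"number"},"newtons":{"type":"number"}},"required":["plan"]}

```bash
ls; mkdir -p pics; python3 - <<'E'
from workcell import bot
import cv2
print(bot.sense())
for n in("side","top"):
    print(n,bot.camera_params(n)); cv2.imwrite(f"pics/{n}0.png",bot.grab_frame(n))
E
```

```text
pics
{'time': 0.0, 'q': array([-1.25581255,  0.38383061,  0.04380207,  1.59955295, -0.01793502,
        1.16120802, -0.04988027]), 'joint_vel': array([ 0.00066591, -0.00194555,  0.00021036,  0.00161762, -0.00051103,
       -0.00166565,  0.00022273]), 'joint_efforts': array([-5.16414348e-04, -4.33467042e+01,  1.02418888e+00, -2.49516428e+01,
        1.06399259e-02,  1.12284289e-02,  5.62283617e-06]), 'eef_pos': array([0.26036424, 0.59457852, 0.23789921]), 'tcp_rot': array([-0.64353746, -3.07452139,  0.00403612]), 'ft_force': array([-0.15735147,  0.19701255, -0.60569488]), 'torque': array([-0.03307794,  0.0164261 ,  0.00431113]), 'width': 1.0004211723161904}
side {'fovy': 43.355717425873706, 'cx': 276.8426984597732, 'cy': 212.4538250566403, 'world_from_camera': array([[ 0.93767015, -0.2453365 ,  0.24613956,  0.30837776],
       [-0.34744111, -0.64608465,  0.67960231, -0.6567237 ],
       [-0.00770426, -0.7227618 , -0.69105428,  0.81622131],
       [ 0.        ,  0.        ,  0.        ,  1.        ]])}
top {'fovy': 53.222806232199495, 'cx': 279.06120102807375, 'cy': 198.88779568204555, 'world_from_camera': array([[ 0.10593523, -0.96895889,  0.22337501,  0.3753451 ],
       [-0.99435046, -0.10171175,  0.03036257,  0.00436255],
       [-0.00670022, -0.22532951, -0.97425957,  0.97080721],
       [ 0.        ,  0.        ,  0.        ,  1.        ]])}
```

View pics/side0.png

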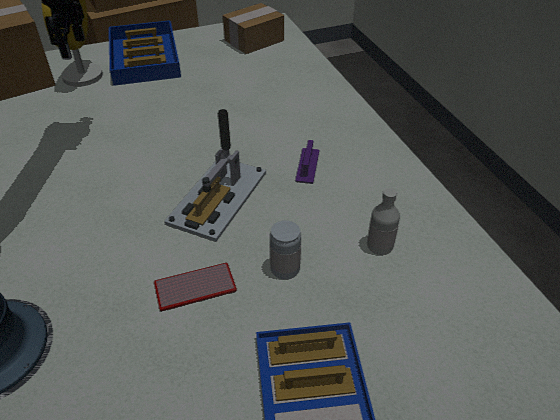

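View pics/top0.png

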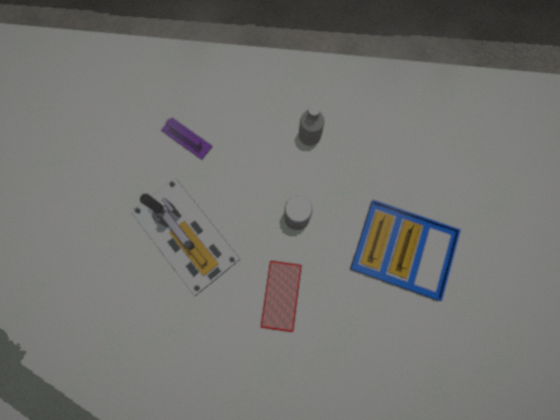

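```bash
python3 - <<'E'
import cv2
t=cv2.imread('pics/top0.png'); s=cv2.imread('pics/side0.png')
def crop(im,x0,y0,x1,y1,k,n):
    c=cv2.resize(im[y0:y1,x0:x1],None,fx=k,fy=k,interpolation=cv2.INTER_CUBIC)
    c=cv2.convertScaleAbs(c,alpha=1.3,beta=10)
    for x in range(-(-x0//10)*10,x1,10): cv2.putText(c,str(x),(int((x-x0)*k),8),0,.3,(0,0,255)); cv2.line(c,(int((x-x0+.5)*k),10),(int((x-x0+.5)*k),14),(0,0,255))
    for y in range(-(-y0//10)*10,y1,10): cv2.putText(c,str(y),(0,int((y-y0+.5)*k)+3),0,.3,(0,0,255))
    cv2.imwrite(n,c)
crop(t,125,170,245,300,4.6,'pics/tf.png')
crop(t,340,195,470,305,5,'pics/tt.png')
crop(s,155,100,275,245,4.1,'pics/sf.png')
crop(s,245,315,385,420,5,'pics/st.png')
E
```

```text
(no output)
```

View pics/tf.png

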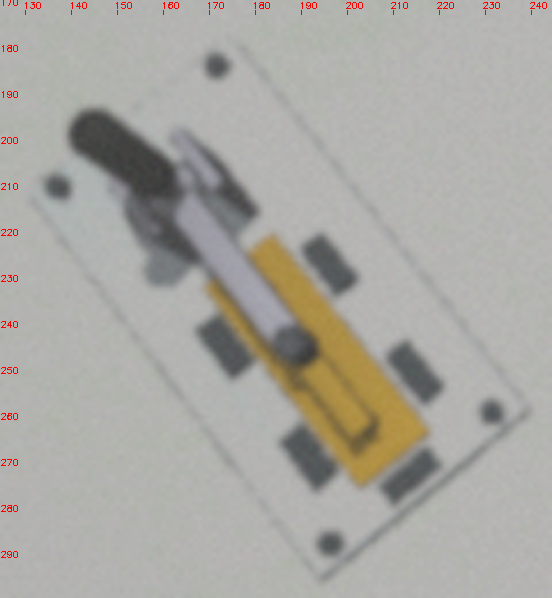

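View pics/tt.png

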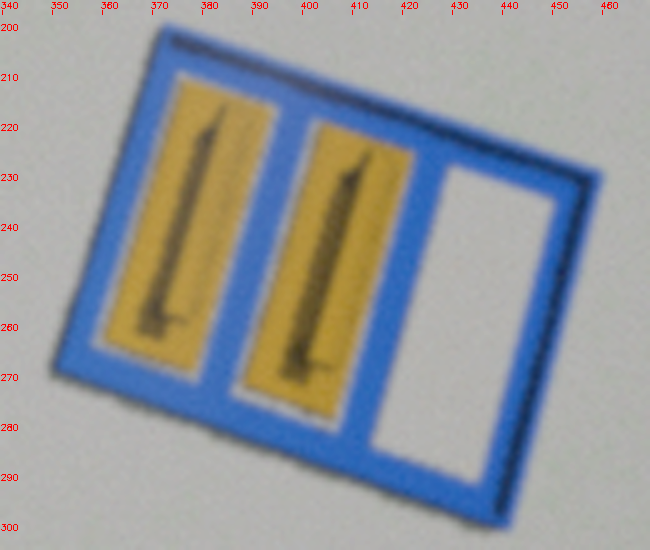

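View pics/sf.png

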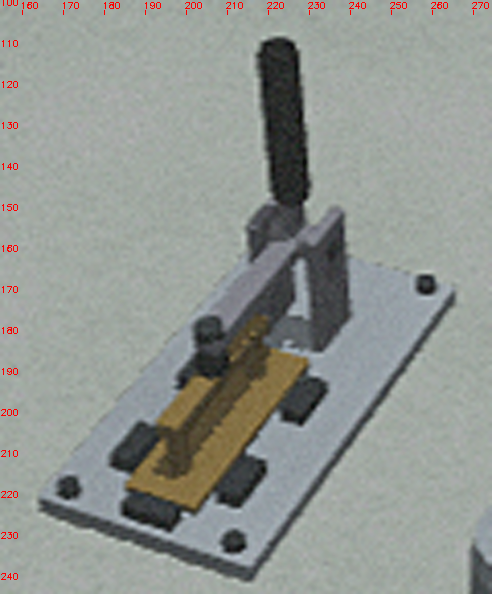

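View pics/st.png

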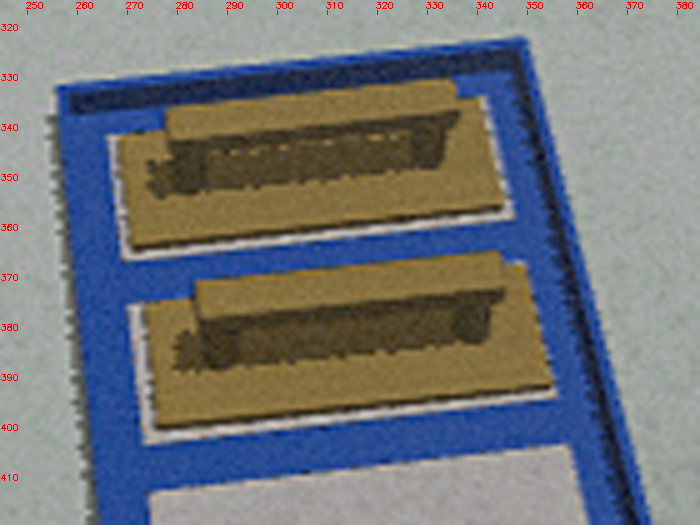

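```bash
cat > h.py <<'E'
import numpy as np
from workcell import bot
from scipy.optimize import least_squares
P={n:bot.camera_params(n) for n in("side","top")}
def proj(n,p,k=0):
    c=P[n];T=np.linalg.inv(c["world_from_camera"]);p=np.atleast_2d(p)
    q=p@T[:3,:3].T+T[:3,3];f=210/np.tan(np.radians(c["fovy"]/2))
    u=q[:,:2]/q[:,2:];r=(u**2).sum(1,keepdims=True)
    return u*(1+k*r)*f+[c["cx"],c["cy"]]
def place(v,pts):
    x,y,a=v[:3];pts=np.atleast_2d(pts).astype(float);c,s=np.cos(a),np.sin(a)
    return np.c_[x+c*pts[:,0]-s*pts[:,1],y+s*pts[:,0]+c*pts[:,1],pts[:,2]]
E
cat > fit.py <<'E'
from h import *
tf=lambda l:np.array(l)/4.6+[125,170]-.5+.5/4.6
tt=lambda l:np.array(l)/5+[340,195]-.4
sf=lambda l:np.array(l)/4.1+[155,100]-.4
st=lambda l:np.array(l)/5+[245,315]-.4
F=[("top",tf([(320,580),(530,408),(238,38),(30,197)]),[(-.125,.065,.012),(-.125,-.065,.012),(.125,-.065,.012),(.125,.065,.012)]),
("side",sf([(40,498),(250,570),(455,290)]),[(-.125,.065,.012),(-.125,-.065,.012),(.125,-.065,.012)])]
# tray x: along image up -> (163,25) = (+x,+y)
a,b=.085,.105
c,d,e=.068,.025,.004
def rect(l,w,z,yc=0): return [(l,yc+w,z),(l,yc-w,z),(-l,yc-w,z),(-l,yc+w,z)]
Tr=[("top",tt([(163,25),(602,175),(510,528),(52,370)]),rect(a,b,.018)),
("top",tt([(450,164),(556,200),(482,487),(370,447)]),rect(c,d,.004,-.066)),
("side",st([(526,38),(55,88)]),[(a,b,.018),(-a,b,.018)]),
("side",st([(573,445),(150,492)]),[(c,-.066+d,.004),(-c,-.066+d,.004)])]
def pl(t,s): return [("top",tt(t),rect(.065,.022,.010)),("side",st(s),[(-.065,.022,.01),(.065,.022,.01),(.065,-.022,.01),(-.065,-.022,.01)])]
N1=pl([(180,80),(278,110),(196,373),(102,345)],[(118,135),(485,97),(503,207),(133,245)])
N2=pl([(318,120),(414,152),(335,418),(242,388)],[(145,305),(525,262),(553,387),(157,427)])
def fit(D,x0,cams=("top","side"),k=None):
    f=lambda v:np.concatenate([(proj(n,place(v,w),(v[3] if n=="top" else v[4]) if k else 0)-np.array(u)).ravel() for n,u,w in D if n in cams])
    r=least_squares(f,list(x0)+([0,0] if k else []),x_scale=.1)
    return r.x,f(r.x)
if __name__=="__main__":
  for nm,D,x0 in(("fix",F,(.4,.3,.6)),("tray",Tr,(.4,-.3,0)),("n1",N1,(.4,-.3,0)),("n2",N2,(.4,-.3,0))):
    for cams in(("top","side"),("top",),("side",)):
        v,r=fit(D,x0,cams);print(nm,cams,v.round(4),np.degrees(v[2]).round(2),"rms",np.sqrt((r**2).mean()).round(2))
    v,r=fit(D,x0,k=1);print("  k",v.round(4),np.sqrt((r**2).mean()).round(2))
E
python3 fit.py
```

```text
fix ('top', 'side') [0.4883 0.2407 0.7956] 45.58 rms 0.72
fix ('top',) [0.4877 0.2413 0.7937] 45.48 rms 0.68
fix ('side',) [0.4888 0.2393 0.7956] 45.59 rms 0.6
  k [ 0.4874  0.2412  0.7941 -0.0279 -0.3566] 0.57
tray ('top', 'side') [ 0.5092 -0.2657 -0.237 ] -13.58 rms 0.62
tray ('top',) [ 0.5086 -0.2645 -0.2346] -13.44 rms 0.45
tray ('side',) [ 0.5096 -0.2671 -0.2359] -13.51 rms 0.34
  k [ 0.5091 -0.2656 -0.237  -0.0106  0.029 ] 0.54
n1 ('top', 'side') [ 0.5247 -0.2024 -0.2396] -13.73 rms 0.68
n1 ('top',) [ 0.5238 -0.2008 -0.2307] -13.22 rms 0.44
n1 ('side',) [ 0.5251 -0.2034 -0.2455] -14.07 rms 0.41
  k [ 0.5247 -0.2021 -0.2389 -0.047   0.0496] 0.6
n2 ('top', 'side') [ 0.5109 -0.2667 -0.2422] -13.88 rms 0.66
n2 ('top',) [ 0.5109 -0.2646 -0.2358] -13.51 rms 0.28
n2 ('side',) [ 0.5108 -0.268  -0.2457] -14.08 rms 0.28
  k [ 0.5108 -0.2665 -0.2412 -0.0497  0.0376] 0.37
```

```bash
cat >> h.py <<'E'
from scipy.spatial.transform import Rotation as R
FX=(.4880,.2407,.7950); TR=(.5092,-.2660,-.2370)
def report(fr,pos=None):
    s=bot.sense();p=s["eef_pos"];r=R.from_rotvec(s["tcp_rot"]);M=r.as_matrix()
    a=fr[2];c,sn=np.cos(a),np.sin(a);d=p[:2]-fr[:2]
    loc=(c*d[0]+sn*d[1],-sn*d[0]+c*d[1],p[2])
    yaw=np.degrees(np.arctan2(M[1,0],M[0,0]));err=(yaw-np.degrees(a)+90)%180-90
    print("t",round(s["time"],2),"local mm",np.round(np.array(loc)*1e3,1),"yaw err",err.round(2),"toolz",M[:,2].round(3),"F",s["ft_force"].round(1),"w",round(s["width"],3),"q7",s["q"][6].round(2))
    # world-vertical/yaw correction as tool-frame shift
    if pos is not None:
        t=place(fr,[pos])[0]; print("tool shift mm",((t-p)@M*1e3).round(1))
        # target orientation: z down, x along +-frame x (nearest)
        sg=1 if abs(((yaw-np.degrees(a)+180)%360)-180)<90 else -1
        xx=sg*np.array([c,sn,0]);zz=np.array([0,0,-1.]);T=np.c_[xx,np.cross(zz,xx),zz]
        print("turn deg",np.degrees(R.from_matrix(M.T@T).as_rotvec()).round(2),"sign",sg)
E
python3 - <<'E'
from h import *
report(FX,(.008,0,.25)); s=bot.sense();print(R.from_rotvec(s["tcp_rot"]).as_matrix().round(3))
print("handle tip",proj("top",place(FX,(.055,0,.201))),proj("side",place(FX,(.055,0,.201))))
print("pull bar ends",[proj(n,place(FX,[(-.09,0,.056),(.01,0,.056)])).round(1) for n in P])
print("pull plate corners",[proj(n,place(FX,[(-.105,.022,.018),(-.105,-.022,.018),(.025,-.022,.018),(.025,.022,.018)])).round(1).tolist() for n in P])
v=TR; report(TR)
from fit import *
for nn,D in(("n1",N1),("n2",N2),("card",[Tr[1]]+[Tr[3]])):
    if nn=="card": w=fit(D,(.5,-.26,-.24))[0]; print("card tray",w); continue
    w=fit(D,(.5,-.3,-.2))[0]; d=w[:2]-np.array(TR[:2]);c,s=np.cos(TR[2]),np.sin(TR[2]);print(nn,(c*d[0]+s*d[1])*1e3,(-s*d[0]+c*d[1])*1e3)
E
```

```text
t 0.1 local mm [ 93.3 410.3 238. ] yaw err -69.19 toolz [-0.001 -0.002 -1.   ] F [0.2 0.2 0.3] w 1.001 q7 -0.05
tool shift mm [-353.3 -225.5  -11.4]
turn deg [ -0.13  -0.08 -69.19] sign -1
[[-0.916  0.401 -0.001]
 [ 0.401  0.916 -0.002]
 [-0.    -0.002 -1.   ]]
handle tip [[145.25541209 198.33243858]] [[221.82428183 111.07827348]]
pull bar ends [array([[194.6, 204.2],
       [217.4, 176.5]]), array([[205.3, 263.8],
       [177.9, 228.5]])]
pull plate corners [[[184.3, 218.7], [202.0, 224.4], [230.4, 187.8], [213.6, 182.8]], [[204.5, 276.6], [220.1, 264.0], [185.7, 220.1], [170.3, 232.2]]]
t 0.1 local mm [-443.9  778.2  238. ] yaw err -10.06 toolz [-0.001 -0.002 -1.   ] F [0.2 0.2 0.3] w 1.001 q7 -0.05
n1 0.13236850203416328 65.46312133734008
n2 1.8409251397365953 -0.28788169801804175
card tray [ 0.50955735 -0.26614901 -0.24066791]
```

Request:
carry_out --plan '[{"x": -30,"y": -18,"z": -8,"rz": -7},{"x": -32,"y": -14,"z": -8,"rz": -7},{"x": -34,"y": -10,"rz": -7},{"x": -35,"y": -6,"rz": -7},{"x": -36,"y": -2,"rz": -7}]' --fingers -1 --newtons 30

```text
schema error: expected keys x, y, z, rx, ry, rz
```

```bash
python3 -c "
from h import *
report(FX,(.008,0,.25))"
```

```text
t 0.1 local mm [ 93.3 410.3 238. ] yaw err -69.19 toolz [-0.001 -0.002 -1.   ] F [0.2 0.2 0.3] w 1.001 q7 -0.05
tool shift mm [-353.3 -225.5  -11.4]
turn deg [ -0.13  -0.08 -69.19] sign -1
```

Request:
carry_out --plan '[{"x": -32,"y": -20,"z": -10,"rx": 0,"ry": 0,"rz": -7},{"x": -29,"y": -24,"z": -5,"rx": 0,"ry": 0,"rz": -7},{"x": -26,"y": -28,"z": 0,"rx": 0,"ry": 0,"rz": -7},{"x": -23,"y": -31,"z": 0,"rx": 0,"ry": 0,"rz": -7},{"x": -19,"y": -33,"z": 0,"rx": 0,"ry": 0,"rz": -7}]' --fingers -1 --newtons 30

```text
time: 0.52
eef_pos: [0.3565, 0.4422, 0.2483]
tcp_rot: [0.333, -3.115, 0.003]
ft_force: [0.1, -0.1, 0.4]
width: 0.302
```

```bash
python3 -c "
from h import *
report(FX,(.008,0,.25))"
```

```text
t 0.52 local mm [ 51.7 234.9 248.3] yaw err -33.33 toolz [-0.009 -0.003 -1.   ] F [ 0.1 -0.1  0.4] w 0.302 q7 0.83
tool shift mm [ -92.5 -220.3   -2.4]
turn deg [  0.12  -0.53 -33.33] sign -1
```

Request:
carry_out --plan '[{"x": -15,"y": -35,"z": 0,"rx": 0,"ry": 0,"rz": -6.7},{"x": -10,"y": -37,"z": 0,"rx": 0,"ry": 0,"rz": -6.7},{"x": -6,"y": -37,"z": 0,"rx": 0,"ry": 0,"rz": -6.7},{"x": -2,"y": -38,"z": 0,"rx": 0,"ry": 0,"rz": -6.7},{"x": 2,"y": -38,"z": 0,"rx": 0,"ry": 0,"rz": -6.5}]'

```text
time: 0.93
eef_pos: [0.4616, 0.2863, 0.2457]
tcp_rot: [1.202, -2.888, 0.001]
ft_force: [0.6, 0.9, -0.2]
width: -0.0
```

```bash
python3 -c "
from h import *
report(FX,(.008,0,.179))"
```

```text
t 0.93 local mm [ 14.1  50.8 245.7] yaw err -0.36 toolz [-0.012 -0.006 -1.   ] F [ 0.6  0.9 -0.2] w -0.0 q7 1.75
tool shift mm [  5.  -51.1  66.5]
turn deg [ 0.27 -0.71 -0.36] sign -1
```

Request:
carry_out --plan '[{"x": 3,"y": -28,"z": 0,"rx": 0.2,"ry": -0.6,"rz": -0.3},{"x": 3,"y": -24,"z": 10,"rx": 0,"ry": 0,"rz": 0},{"x": 0,"y": 0,"z": 28,"rx": 0,"ry": 0,"rz": 0},{"x": 0,"y": 0,"z": 25,"rx": 0,"ry": 0,"rz": 0},{"x": 0,"y": 0,"z": 0,"rx": 0,"ry": 0,"rz": 0}]'

```text
time: 1.35
eef_pos: [0.5039, 0.2278, 0.1816]
tcp_rot: [-1.187, 2.906, -0.01]
ft_force: [-1.4, -0.2, -1.0]
width: -0.003
```

```bash
python3 -c "
from h import *
report(FX,(.033,0,.179))
import cv2
cv2.imwrite('pics/s1.png',cv2.resize(bot.grab_frame('side')[60:250,130:320],None,fx=3,fy=3))"
```

```text
t 1.35 local mm [  1.9 -20.4 181.6] yaw err -1.13 toolz [ 0.004 -0.005 -1.   ] F [-1.4 -0.2 -1. ] w -0.003 q7 1.88
tool shift mm [-30.6  21.    2.4]
turn deg [-0.38 -0.02 -1.13] sign -1
```

View pics/s1.png

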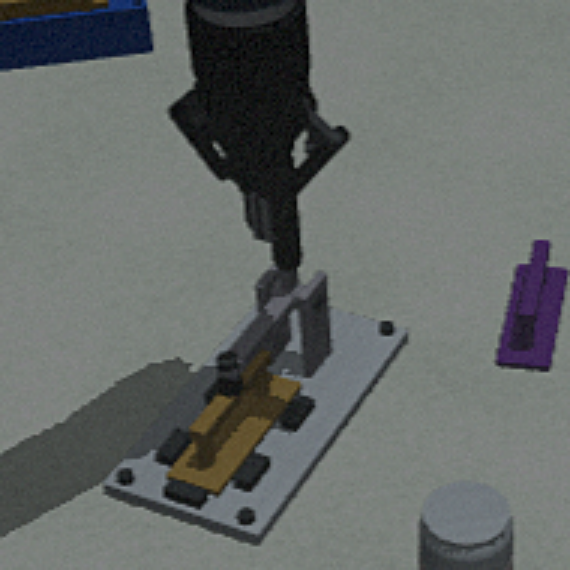

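The picture shows the shut gripper beside the upright handle, with the purple look-alike off at the right. The tool has overshot sideways by about 20 mm, so I'll correct that before pushing.

Request:
carry_out --plan '[{"x": 0,"y": 10,"z": 1,"rx": 0,"ry": 0,"rz": -0.5},{"x": 0,"y": 8,"z": 1,"rx": 0,"ry": 0,"rz": -0.5},{"x": 0,"y": 0,"z": 0,"rx": 0,"ry": 0,"rz": 0},{"x": 0,"y": 0,"z": 0,"rx": 0,"ry": 0,"rz": 0}]'

```text
time: 1.73
eef_pos: [0.4909, 0.2466, 0.1849]
tcp_rot: [-1.219, 2.886, -0.005]
ft_force: [-0.1, -0.0, -0.4]
width: -0.0
```

```bash
python3 -c "
from h import *
report(FX,(.033,0,.179))"
```

```text
t 1.73 local mm [  6.3   2.1 184.9] yaw err 0.26 toolz [ 0.009  0.    -1.   ] F [-0.1 -0.  -0.4] w -0.0 q7 1.85
tool shift mm [-26.7  -2.2   6.1]
turn deg [-0.38  0.38  0.26] sign -1
```

Request:
carry_out --plan '[{"x": -18,"y": 0,"z": 3,"rx": 0,"ry": 0,"rz": 0},{"x": -18,"y": 0,"z": 4,"rx": 0,"ry": 0,"rz": 0},{"x": -18,"y": 0,"z": 5,"rx": 0,"ry": 0,"rz": 0},{"x": -18,"y": 0,"z": 6,"rx": 0,"ry": 0,"rz": 0},{"x": -15,"y": 0,"z": 7,"rx": 0,"ry": 0,"rz": 0}]'

```text
time: 2.15
eef_pos: [0.5517, 0.3119, 0.1677]
tcp_rot: [-1.225, 2.88, -0.007]
ft_force: [-0.5, -1.5, 0.4]
width: 0.0
```

```bash
python3 -c "
from h import *
report(FX,(.130,0,.142))"
```

```text
t 2.15 local mm [ 95.4   4.4 167.7] yaw err 0.54 toolz [ 0.013  0.001 -1.   ] F [-0.5 -1.5  0.4] w 0.0 q7 1.83
tool shift mm [-34.3  -4.5  26.1]
turn deg [-0.49  0.55  0.54] sign -1
```

Request:
carry_out --plan '[{"x": -12,"y": -1,"z": 8,"rx": 0,"ry": 0,"rz": 0},{"x": -11,"y": 0,"z": 8,"rx": 0,"ry": 0,"rz": 0},{"x": -8,"y": 0,"z": 6,"rx": 0,"ry": 0,"rz": 0}]'

```text
time: 2.4
eef_pos: [0.5756, 0.3388, 0.1482]
tcp_rot: [-1.231, 2.873, -0.004]
ft_force: [0.3, -0.6, 1.2]
width: -0.001
```

```bash
python3 -c "
from h import *
report(FX,(.130,0,.142))
import cv2
cv2.imwrite('pics/s2.png',cv2.resize(bot.grab_frame('side')[60:250,130:320],None,fx=3,fy=3))"
```

```text
t 2.4 local mm [131.3   6.2 148.2] yaw err 0.82 toolz [ 0.016  0.004 -1.   ] F [ 0.3 -0.6  1.2] w -0.001 q7 1.82
tool shift mm [ 1.5 -6.1  6.2]
turn deg [-0.5   0.77  0.82] sign -1
```

View pics/s2.png

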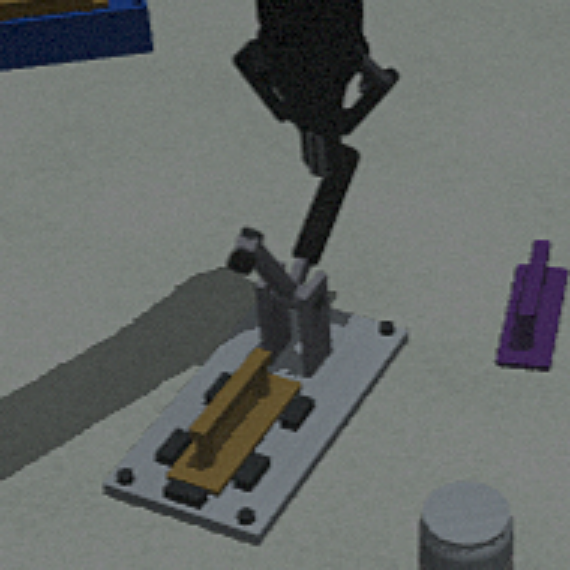

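The arm has swung to roughly 0.9 rad (its foot is near crop (242,255)), and the handle is leaning on the fingertips. I'll push a little further.

Request:
carry_out --plan '[{"x": -6,"y": -2,"z": 12,"rx": 0,"ry": 0,"rz": 0},{"x": -6,"y": -2,"z": 12,"rx": 0,"ry": 0,"rz": 0},{"x": -4,"y": 0,"z": 6,"rx": 0,"ry": 0,"rz": 0},{"x": 0,"y": 0,"z": 0,"rx": 0,"ry": 0,"rz": 0}]'

```text
time: 2.78
eef_pos: [0.5908, 0.3523, 0.1182]
tcp_rot: [-1.235, 2.868, -0.001]
ft_force: [-0.1, 0.3, 0.2]
width: 0.006
```

```bash
python3 -c "
from h import *
report(FX,(.130,0,.142))
import cv2
cv2.imwrite('pics/s3.png',cv2.resize(bot.grab_frame('side')[60:250,130:320],None,fx=3,fy=3))"
```

```text
t 2.78 local mm [151.7   4.8 118.2] yaw err 1.07 toolz [ 0.018  0.007 -1.   ] F [-0.1  0.3  0.2] w 0.006 q7 1.83
tool shift mm [ 21.4  -4.6 -24.1]
turn deg [-0.46  1.    1.07] sign -1
```

View pics/s3.png

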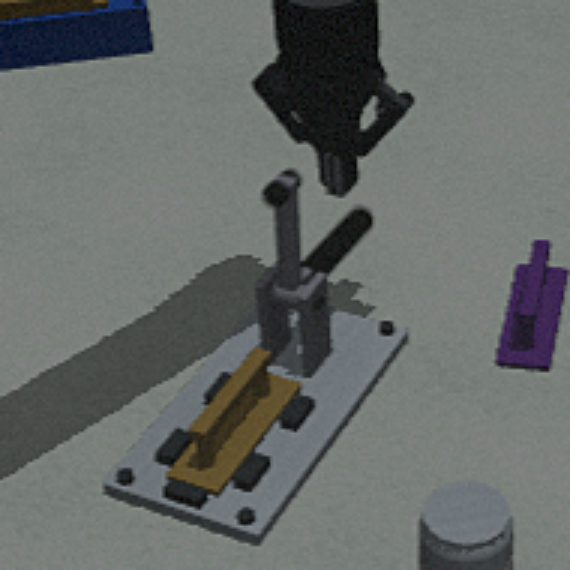

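The clamp is swinging open, with the arm nearly upright and the handle laid back. I'll climb clear of it and come back over the pull.

Request:
carry_out --plan '[{"x": 0,"y": 0,"z": -35,"rx": 0,"ry": 0,"rz": 0},{"x": 0,"y": 0,"z": -38,"rx": 0,"ry": 0,"rz": 0},{"x": 0,"y": 0,"z": -38,"rx": 0,"ry": 0,"rz": 0},{"x": 8,"y": -1,"z": -25,"rx": 0,"ry": 0.5,"rz": 0.5},{"x": 30,"y": -2,"z": 0,"rx": 0,"ry": 0.5,"rz": 0.5}]' --fingers -0.1

```text
time: 3.25
eef_pos: [0.562, 0.323, 0.2575]
tcp_rot: [1.22, -2.891, 0.013]
ft_force: [1.1, 0.8, 0.9]
width: 0.45
```

Request:
carry_out --plan '[{"x": 38,"y": 0,"z": 0,"rx": 0,"ry": 0,"rz": 0},{"x": 38,"y": 0,"z": 0,"rx": 0,"ry": 0,"rz": 0},{"x": 36,"y": 0,"z": 0,"rx": 0,"ry": 0,"rz": 0},{"x": 20,"y": 0,"z": 0,"rx": 0,"ry": 0,"rz": 0},{"x": 0,"y": 0,"z": 0,"rx": 0,"ry": 0,"rz": 0}]'

```text
time: 3.67
eef_pos: [0.4663, 0.2209, 0.266]
tcp_rot: [-1.212, 2.89, -0.01]
ft_force: [0.5, -0.7, -0.2]
width: 0.451
```

```bash
python3 -c "
from h import *
report(FX,(-.040,0,.12))
import cv2
for n in ('side','top'):
  im=bot.grab_frame(n);cv2.imwrite(f'pics/{n}4.png',im)
"
```

```text
t 3.67 local mm [-29.4   1.7 266. ] yaw err -0.05 toolz [ 0.009 -0.003 -1.   ] F [ 0.5 -0.7 -0.2] w 0.451 q7 1.85
tool shift mm [ 11.3  -0.4 146. ]
turn deg [-0.51  0.24 -0.05] sign -1
```

View pics/side4.png

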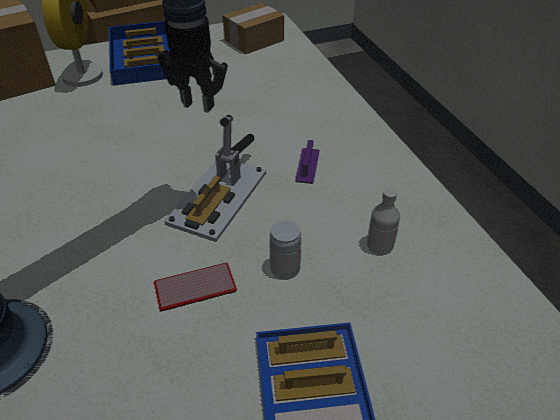

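View pics/top4.png

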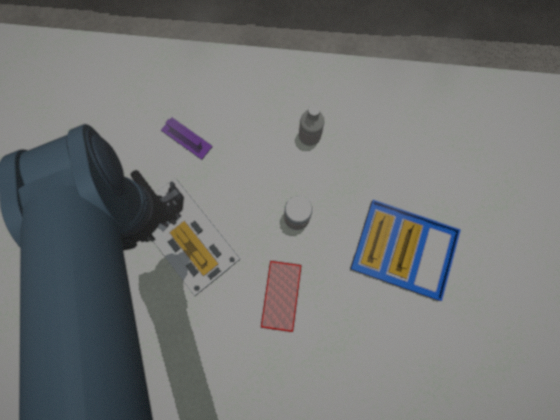

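Two things are shaped like the pull: the brass one in the fixture at side (209,203) / top (193,248), and the purple one at side (308,165) / top (187,138). The brass one sits in the nest and fits the description. An enlarged crop will confirm it and let me measure it.

```bash
python3 - <<'E'
import cv2,numpy as np
s=cv2.imread('pics/side4.png')[160:245,160:275]; t=cv2.imread('pics/top4.png')[205:290,150:250]
a=cv2.resize(s,None,fx=6.9,fy=6.9,interpolation=cv2.INTER_CUBIC);b=cv2.resize(t,None,fx=6.9,fy=6.9,interpolation=cv2.INTER_CUBIC)
cv2.imwrite('pics/sp.png',a);cv2.imwrite('pics/tp.png',b);print(a.shape,b.shape)
E
```

```text
(586, 794, 3) (586, 690, 3)
```

View pics/sp.png

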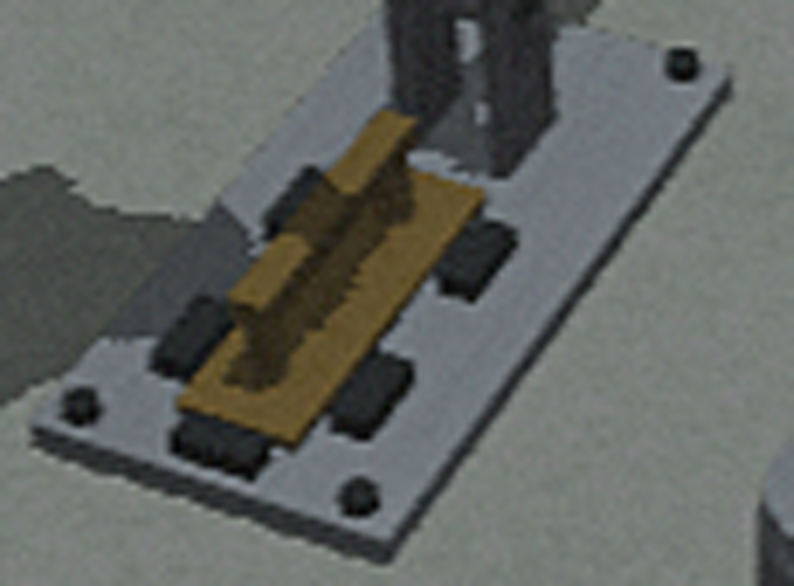

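View pics/tp.png

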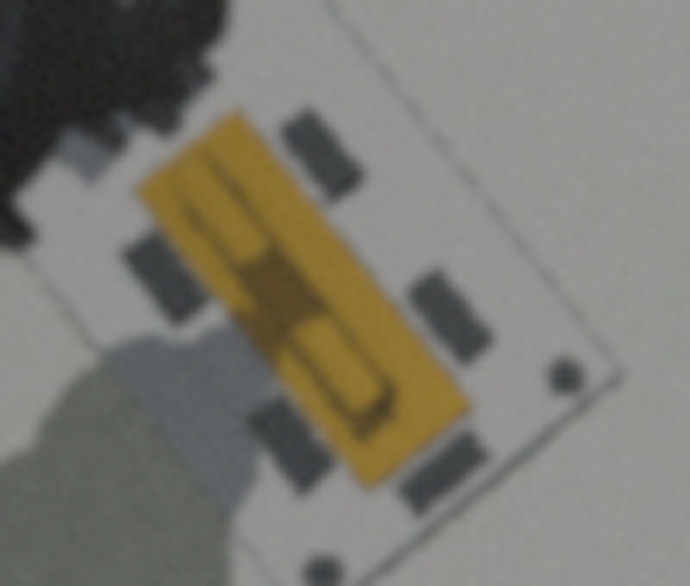

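```bash
python3 - <<'E'
from fit import *
s=lambda l:np.array(l)/6.9+[160,160]-.43
t=lambda l:np.array(l)/6.9+[150,205]-.43
L,W=.065,.022
D=[("top",t([(370,488),(470,408),(237,108),(137,190)]),[(-L,W,.018),(-L,-W,.018),(L,-W,.018),(L,W,.018)]),
("side",s([(180,400),(297,440),(485,192)]),[(-L,W,.018),(-L,-W,.018),(L,-W,.018)]),
("side",s([(230,297),(265,307),(385,110),(418,118)]),[(-.05,.007,.056),(-.05,-.007,.056),(.05,.007,.056),(.05,-.007,.056)])]
for c in(("top","side"),("top",),("side",)):
    v,r=fit(D,(.45,.2,.8),c);d=v[:2]-np.array(FX[:2]);a=FX[2]
    print(c,v.round(4),np.degrees(v[2]).round(2),(np.array([np.cos(a)*d[0]+np.sin(a)*d[1],-np.sin(a)*d[0]+np.cos(a)*d[1]])*1e3).round(1),np.sqrt((r**2).mean()).round(2))
v,r=fit(D,(.45,.2,.8))
report(v,(0,0,.10))
E
```

```text
('top', 'side') [0.4613 0.2151 0.8026] 45.98 [-37.    1.2] 0.55
('top',) [0.4605 0.2159 0.7975] 45.69 [-36.9   2.3] 0.53
('side',) [0.4616 0.2142 0.805 ] 46.13 [-37.4   0.3] 0.41
t 3.77 local mm [ 11.7   0.9 266.5] yaw err -0.37 toolz [ 0.012 -0.001 -1.   ] F [ 0.5  0.2 -0.2] w 0.447 q7 1.85
tool shift mm [ 13.1   0.6 166.4]
turn deg [-0.55  0.46 -0.37] sign -1
```

Request:
carry_out --plan '[{"x": 7,"y": 0,"z": 34,"rx": -0.3,"ry": 0.3,"rz": -0.2},{"x": 3,"y": 0,"z": 38,"rx": -0.2,"ry": 0.2,"rz": -0.1},{"x": 1,"y": 0,"z": 38,"rx": 0,"ry": 0,"rz": 0},{"x": 0,"y": 0,"z": 34,"rx": 0,"ry": 0,"rz": 0},{"x": 0,"y": 0,"z": 0,"rx": 0,"ry": 0,"rz": 0}]'

```text
time: 4.18
eef_pos: [0.4729, 0.2271, 0.1254]
tcp_rot: [-1.224, 2.868, 0.007]
ft_force: [-1.3, -0.4, -0.7]
width: 0.448
```

```bash
echo "PL=(.4612,.2151,.800)">>h.py; python3 -c "
from h import *
report(PL,(0,0,.039))"
```

```text
t 4.18 local mm [ 16.7  -0.  125.4] yaw err 0.38 toolz [ 0.02   0.013 -1.   ] F [-1.3 -0.4 -0.7] w 0.448 q7 1.89
tool shift mm [18.7  0.6 86. ]
turn deg [-0.29  1.34  0.38] sign -1
```

Request:
carry_out --plan '[{"x": 8,"y": 0,"z": 12,"rx": -0.2,"ry": 0.7,"rz": 0.2},{"x": 7,"y": 0,"z": 8,"rx": 0,"ry": 0.6,"rz": 0.1},{"x": 0,"y": 0,"z": 0,"rx": 0,"ry": 0,"rz": 0},{"x": 0,"y": 0,"z": 0,"rx": 0,"ry": 0,"rz": 0}]'

```text
time: 4.52
eef_pos: [0.4656, 0.2196, 0.1059]
tcp_rot: [-1.228, 2.889, -0.002]
ft_force: [0.9, -0.3, 0.0]
width: 0.452
```

```bash
python3 -c "
from h import *
report(PL,(0,0,.039))"
```

```text
t 4.52 local mm [  6.3   0.  105.9] yaw err 0.21 toolz [ 0.003  0.    -1.   ] F [ 0.9 -0.3  0. ] w 0.452 q7 1.9
tool shift mm [ 6.4  0.1 66.9]
turn deg [-0.12  0.13  0.21] sign -1
```

Request:
carry_out --plan '[{"x": 3,"y": 0,"z": 14,"rx": 0,"ry": 0.2,"rz": 0.2},{"x": 2,"y": 0,"z": 14,"rx": 0,"ry": 0.2,"rz": 0},{"x": 2,"y": 0,"z": 14,"rx": 0,"ry": 0.2,"rz": 0},{"x": 1,"y": 0,"z": 10,"rx": 0,"ry": 0,"rz": 0},{"x": 0,"y": 0,"z": 0,"rx": 0,"ry": 0,"rz": 0}]'

```text
time: 4.93
eef_pos: [0.4689, 0.219, 0.0618]
tcp_rot: [-1.218, 2.88, -0.003]
ft_force: [0.5, -0.6, -0.8]
width: 0.454
```

```bash
python3 -c "
from h import *
report(PL,(0,0,.039))"
```

```text
t 4.93 local mm [ 8.2 -2.8 61.8] yaw err -0.0 toolz [ 0.014  0.004 -1.   ] F [ 0.5 -0.6 -0.8] w 0.454 q7 1.91
tool shift mm [ 8.4  3.  22.7]
turn deg [-0.41  0.72 -0.  ] sign -1
```

Request:
carry_out --plan '[{"x": 6,"y": 2,"z": 5,"rx": -0.3,"ry": 0.6,"rz": 0},{"x": 3,"y": 1,"z": 5,"rx": 0,"ry": 0,"rz": 0},{"x": 2,"y": 0,"z": 4,"rx": 0,"ry": 0.2,"rz": 0},{"x": 0,"y": 0,"z": 0,"rx": 0,"ry": 0,"rz": 0}]'

```text
time: 5.27
eef_pos: [0.4614, 0.2144, 0.0501]
tcp_rot: [-1.221, 2.889, -0.002]
ft_force: [-0.4, 0.9, -0.1]
width: 0.453
```

```bash
python3 -c "
from h import *
report(PL,(0,0,.039))"
```

```text
t 5.27 local mm [-0.4 -0.6 50.1] yaw err -0.01 toolz [ 0.005  0.001 -1.   ] F [-0.4  0.9 -0.1] w 0.453 q7 1.91
tool shift mm [-0.3  0.6 11.1]
turn deg [-0.18  0.25 -0.01] sign -1
```

Request:
carry_out --plan '[{"x": 0,"y": 0,"z": 6,"rx": -0.1,"ry": 0.2,"rz": 0},{"x": 0,"y": 0,"z": 5,"rx": 0,"ry": 0.1,"rz": 0},{"x": 0,"y": 0,"z": 1,"rx": 0,"ry": 0,"rz": 0},{"x": 0,"y": 0,"z": 0,"rx": 0,"ry": 0,"rz": 0}]'

```text
time: 5.6
eef_pos: [0.4621, 0.2148, 0.0377]
tcp_rot: [-1.223, 2.893, -0.002]
ft_force: [-0.1, 0.2, 0.7]
width: 0.449
```

```bash
python3 -c "
from h import *
report(PL,(0,0,.039))
import cv2
cv2.imwrite('pics/s5.png',cv2.resize(bot.grab_frame('side')[100:245,140:290],None,fx=4,fy=4))"
```

```text
t 5.6 local mm [ 0.4 -0.8 37.7] yaw err -0.02 toolz [ 0.001 -0.001 -1.   ] F [-0.1  0.2  0.7] w 0.449 q7 1.92
tool shift mm [ 0.4  0.8 -1.3]
turn deg [-0.09  0.02 -0.02] sign -1
```

View pics/s5.png

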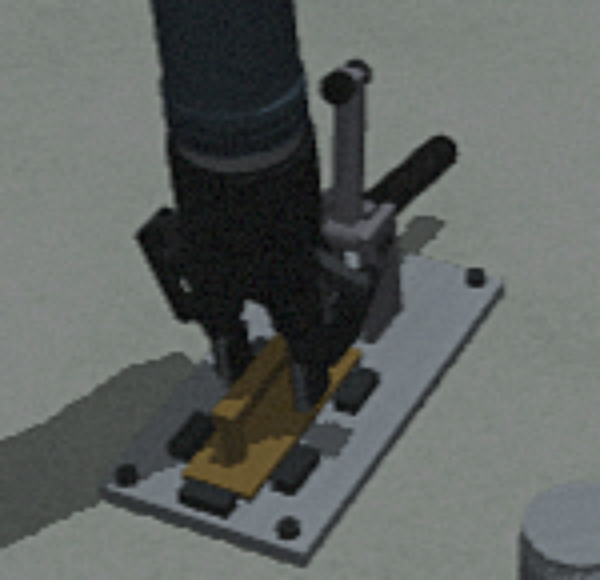

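The clamp is fully open and the fingers straddle the bar at the middle of the brass pull. Closing now.

Request:
carry_out --plan '[{"x": 0,"y": 0.5,"z": 0,"rx": 0,"ry": 0,"rz": 0},{"x": 0,"y": 0,"z": 0,"rx": 0,"ry": 0,"rz": 0},{"x": 0,"y": 0,"z": 0,"rx": 0,"ry": 0,"rz": 0},{"x": 0,"y": 0,"z": 0,"rx": 0,"ry": 0,"rz": 0},{"x": 0,"y": 0,"z": 0,"rx": 0,"ry": 0,"rz": 0}]' --fingers -1 --newtons 60

```text
time: 6.07
eef_pos: [0.4616, 0.2156, 0.0377]
tcp_rot: [-1.223, 2.893, -0.002]
ft_force: [-0.4, 0.4, -1.0]
width: 0.154
```

Request:
carry_out --plan '[{"x": 0,"y": 0,"z": -6,"rx": 0,"ry": 0,"rz": 0},{"x": 0,"y": 0,"z": -8,"rx": 0,"ry": 0,"rz": 0},{"x": 0,"y": 0,"z": -8,"rx": 0,"ry": 0,"rz": 0},{"x": 0,"y": 0,"z": -8,"rx": 0,"ry": 0,"rz": 0}]'

```text
time: 6.4
eef_pos: [0.4582, 0.2134, 0.067]
tcp_rot: [1.22, -2.887, 0.004]
ft_force: [-0.4, 0.1, -2.9]
width: 0.147
```

```bash
python3 -c "
from h import *
report(PL,(0,0,.2))
import cv2
cv2.imwrite('pics/s6.png',cv2.resize(bot.grab_frame('side')[100:245,140:290],None,fx=4,fy=4))"
```

```text
t 6.4 local mm [-3.3  1.  67. ] yaw err -0.01 toolz [-0.006 -0.005 -1.   ] F [-0.4  0.1 -2.9] w 0.147 q7 1.91
tool shift mm [  -2.2   -0.9 -133. ]
turn deg [ 0.04 -0.44 -0.01] sign -1
```

View pics/s6.png

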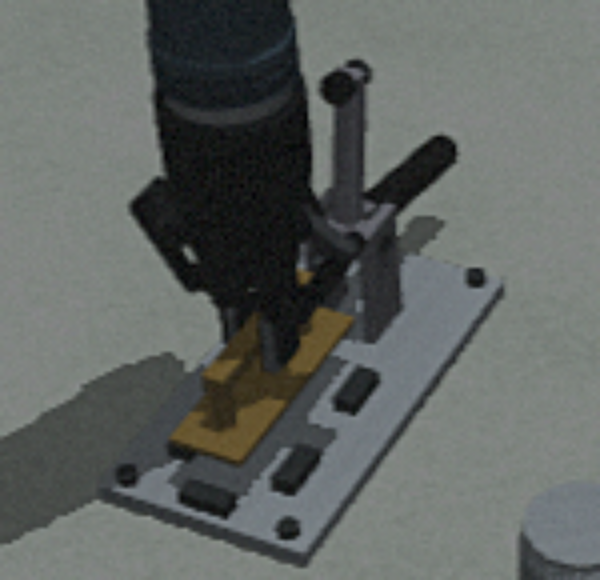

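Request:
carry_out --plan '[{"x": -1,"y": 0,"z": -20,"rx": 0,"ry": -0.2,"rz": 0},{"x": -1,"y": 0,"z": -30,"rx": 0,"ry": 0,"rz": 0},{"x": 0,"y": 0,"z": -35,"rx": 0,"ry": 0,"rz": 0},{"x": 0,"y": 0,"z": -35,"rx": 0,"ry": 0,"rz": 0},{"x": 0,"y": 0,"z": -25,"rx": 0,"ry": 0,"rz": 0}]'

```text
time: 6.87
eef_pos: [0.4556, 0.2124, 0.2148]
tcp_rot: [1.216, -2.88, 0.004]
ft_force: [1.3, -0.3, -2.9]
width: 0.151
```

Request:
carry_out --plan '[{"x": 4,"y": -16,"z": 0,"rx": 0,"ry": 0,"rz": 2},{"x": 6,"y": -26,"z": 0,"rx": 0,"ry": 0,"rz": 3.5},{"x": 7,"y": -34,"z": 0,"rx": 0,"ry": 0,"rz": 3.7},{"x": 7,"y": -34,"z": 0,"rx": 0,"ry": 0,"rz": 3.7},{"x": 7,"y": -34,"z": 0,"rx": 0,"ry": 0,"rz": 3.7}]'

```text
time: 7.28
eef_pos: [0.5257, 0.0905, 0.2248]
tcp_rot: [-0.802, 3.031, 0.01]
ft_force: [1.2, 0.1, -3.3]
width: 0.151
```

```bash
python3 -c "
from h import *
report(TR,(0,-.066,.2))"
```

```text
t 7.28 local mm [-67.6 350.4 224.8] yaw err 43.23 toolz [ 0.004  0.008 -1.   ] F [ 1.2  0.1 -3.3] w 0.151 q7 1.9
tool shift mm [ 236.1 -349.8   21.4]
turn deg [ 0.42  0.29 43.23] sign -1
```

Request:
carry_out --plan '[{"x": 19,"y": -29,"z": 0,"rx": 0,"ry": 0,"rz": 3.7},{"x": 17,"y": -30,"z": 0,"rx": 0,"ry": 0,"rz": 3.7},{"x": 16,"y": -31,"z": 0,"rx": 0,"ry": 0,"rz": 3.7},{"x": 14,"y": -32,"z": 0,"rx": 0,"ry": 0,"rz": 3.7},{"x": 11,"y": -33,"z": 0,"rx": 0,"ry": 0,"rz": 3.7}]'

```text
time: 7.7
eef_pos: [0.5121, -0.094, 0.2222]
tcp_rot: [-0.272, 3.123, 0.008]
ft_force: [0.9, -0.4, -2.8]
width: 0.15
```

```bash
python3 -c "
from h import *
report(TR,(0,-.066,.2))"
```

```text
t 7.7 local mm [-37.6 167.9 222.2] yaw err 23.55 toolz [ 0.007  0.006 -1.   ] F [ 0.9 -0.4 -2.8] w 0.15 q7 1.93
tool shift mm [  59.1 -229.5   20.7]
turn deg [ 0.35  0.37 23.55] sign -1
```

Request:
carry_out --plan '[{"x": 7,"y": -34,"z": 0,"rx": 0,"ry": 0,"rz": 4},{"x": 4,"y": -34,"z": 0,"rx": 0,"ry": 0,"rz": 4},{"x": 2,"y": -34,"z": 0,"rx": 0,"ry": 0,"rz": 4},{"x": 0,"y": -32,"z": 0,"rx": 0,"ry": 0,"rz": 4},{"x": -2,"y": -24,"z": 0,"rx": 0,"ry": 0,"rz": 3}]'

```text
time: 8.12
eef_pos: [0.4987, -0.2671, 0.2191]
tcp_rot: [0.291, 3.125, 0.007]
ft_force: [-0.5, 0.4, -3.4]
width: 0.152
```

Request:
carry_out --plan '[{"x": -2,"y": -14,"z": 0,"rx": 0,"ry": 0,"rz": 2},{"x": 0,"y": -8,"z": 0,"rx": 0,"ry": 0,"rz": 0},{"x": 0,"y": 0,"z": 0,"rx": 0,"ry": 0,"rz": 0},{"x": 0,"y": 0,"z": 0,"rx": 0,"ry": 0,"rz": 0}]'

```text
time: 8.45
eef_pos: [0.4905, -0.2984, 0.2176]
tcp_rot: [-0.372, -3.118, -0.001]
ft_force: [-0.1, -0.5, -3.1]
width: 0.15
```

```bash
python3 -c "
from h import *
report(TR,(0,-.066,.1))"
```

```text
t 8.45 local mm [-10.5 -35.9 217.6] yaw err -0.01 toolz [-0.001  0.001 -1.   ] F [-0.1 -0.5 -3.1] w 0.15 q7 1.97
tool shift mm [-10.7 -30.1 117.6]
turn deg [ 0.02 -0.08 -0.01] sign -1
```

Request:
carry_out --plan '[{"x": -5,"y": -16,"z": 15,"rx": 0,"ry": 0,"rz": 0},{"x": -3,"y": -10,"z": 25,"rx": 0,"ry": 0,"rz": 0},{"x": 0,"y": -2,"z": 25,"rx": 0,"ry": 0,"rz": 0},{"x": 0,"y": 0,"z": 20,"rx": 0,"ry": 0,"rz": 0},{"x": 0,"y": 0,"z": 0,"rx": 0,"ry": 0,"rz": 0}]'

```text
time: 8.87
eef_pos: [0.4996, -0.3154, 0.1308]
tcp_rot: [0.338, 3.118, 0.016]
ft_force: [-1.2, 0.5, -3.8]
width: 0.15
```

Request:
carry_out --plan '[{"x": 0,"y": 0,"z": 0,"rx": 0,"ry": 0,"rz": 0},{"x": 0,"y": 0,"z": 0,"rx": 0,"ry": 0,"rz": 0}]'

```text
time: 9.03
eef_pos: [0.5007, -0.3105, 0.1301]
tcp_rot: [0.328, 3.122, 0.022]
ft_force: [0.7, -0.6, -2.9]
width: 0.149
```

```bash
python3 -c "
from h import *
report(TR,(0,-.066,.08))
import cv2
for n in('top','side'): cv2.imwrite(f'pics/{n}7.png',bot.grab_frame(n))
a=cv2.imread('pics/top7.png')[190:310,330:480];cv2.imwrite('pics/t7.png',cv2.resize(a,None,fx=5,fy=5,interpolation=cv2.INTER_CUBIC))"
```

```text
t 9.03 local mm [  2.2 -45.3 130.1] yaw err 1.6 toolz [ 0.004  0.014 -1.   ] F [ 0.7 -0.6 -2.9] w 0.149 q7 2.1
tool shift mm [  2.8 -21.4  49.8]
turn deg [0.81 0.03 1.6 ] sign -1
```

View pics/t7.png

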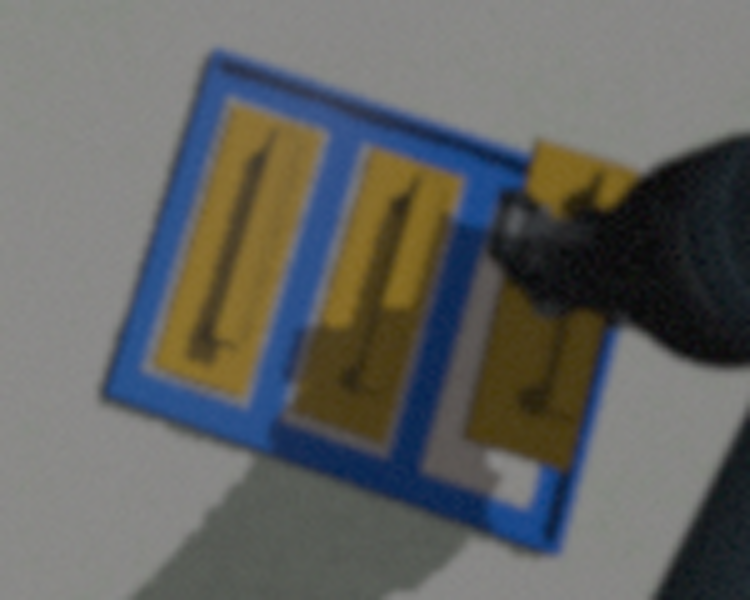

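View pics/side7.png

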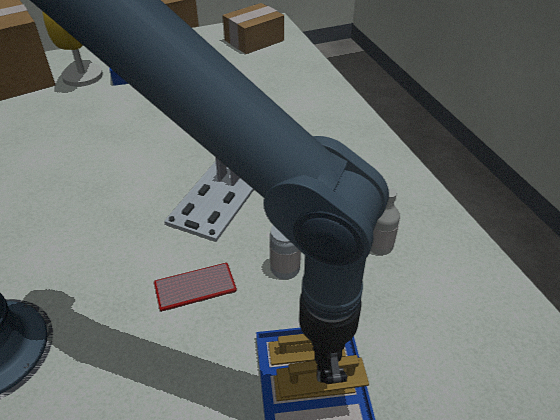

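```bash
python3 -c "
from h import *
s=bot.sense();print(s['q'].round(3),s['joint_efforts'].round(1))"
```

```text
[ 0.036  0.437  0.562  1.856 -0.302  0.932  2.099] [  0.1 -38.    6.8 -21.6  -0.    0.1  -0. ]
```

Request:
carry_out --plan '[{"x": 0,"y": -8,"z": 0,"rx": 0.4,"ry": 0,"rz": 0.8},{"x": 0,"y": -6,"z": 0,"rx": 0.3,"ry": 0,"rz": 0.5},{"x": 0,"y": 0,"z": 0,"rx": 0,"ry": 0,"rz": 0},{"x": 0,"y": 0,"z": 0,"rx": 0,"ry": 0,"rz": 0}]'

```text
time: 9.47
eef_pos: [0.5015, -0.3277, 0.1359]
tcp_rot: [0.364, 3.108, -0.005]
ft_force: [-0.4, 0.2, -3.3]
width: 0.152
```

```bash
python3 -c "
from h import *
report(TR,(0,-.066,.08))
s=bot.sense();print(s['q'].round(3),s['joint_efforts'].round(1))"
```

```text
t 9.47 local mm [  7.  -61.7 135.9] yaw err 0.21 toolz [ 0.012 -0.004 -1.   ] F [-0.4  0.2 -3.3] w 0.152 q7 2.09
tool shift mm [ 7.7 -4.1 55.8]
turn deg [-0.09  0.7   0.21] sign -1
[ 0.045  0.441  0.576  1.843 -0.298  0.931  2.091] [  0.2 -38.7   7.2 -22.3   0.   -0.1   0. ]
```

Request:
carry_out --plan '[{"x": 3,"y": -2,"z": 10,"rx": 0,"ry": 0.4,"rz": 0.1},{"x": 3,"y": -1,"z": 14,"rx": 0,"ry": 0.3,"rz": 0.1},{"x": 1,"y": 0,"z": 14,"rx": 0,"ry": 0,"rz": 0},{"x": 0,"y": 0,"z": 0,"rx": 0,"ry": 0,"rz": 0},{"x": 0,"y": 0,"z": 0,"rx": 0,"ry": 0,"rz": 0}]'

```text
time: 9.88
eef_pos: [0.4931, -0.3308, 0.095]
tcp_rot: [-0.375, -3.119, 0.004]
ft_force: [-0.7, -0.1, -2.6]
width: 0.155
```

```bash
python3 -c "
from h import *
report(TR,(0.001,-.066,.06))"
```

```text
t 9.88 local mm [ -0.4 -66.8  95. ] yaw err -0.14 toolz [-0.001 -0.002 -1.   ] F [-0.7 -0.1 -2.6] w 0.155 q7 2.12
tool shift mm [-1.4  0.9 35. ]
turn deg [-0.13  0.   -0.14] sign -1
```

Request:
carry_out --plan '[{"x": 0,"y": 0.5,"z": 10,"rx": 0,"ry": 0,"rz": 0},{"x": 0,"y": 0,"z": 12,"rx": 0,"ry": 0,"rz": 0},{"x": 0,"y": 0,"z": 10,"rx": 0,"ry": 0,"rz": 0},{"x": 0,"y": 0,"z": 0,"rx": 0,"ry": 0,"rz": 0},{"x": 0,"y": 0,"z": 0,"rx": 0,"ry": 0,"rz": 0}]'

```text
time: 10.3
eef_pos: [0.4927, -0.3298, 0.0585]
tcp_rot: [-0.374, -3.117, 0.002]
ft_force: [0.3, -0.6, -3.1]
width: 0.154
```

```bash
python3 -c "
from h import *
report(TR,(0.001,-.066,.0297))"
```

```text
t 10.3 local mm [ -1.1 -65.9  58.5] yaw err -0.12 toolz [-0.002 -0.001 -1.   ] F [ 0.3 -0.6 -3.1] w 0.154 q7 2.15
tool shift mm [-2.2 -0.1 28.8]
turn deg [-0.1  -0.12 -0.12] sign -1
```

Request:
carry_out --plan '[{"x": -2,"y": 0,"z": 6,"rx": 0,"ry": 0,"rz": 0},{"x": 0,"y": 0,"z": 4,"rx": 0,"ry": 0,"rz": 0},{"x": 0,"y": 0,"z": 0,"rx": 0,"ry": 0,"rz": 0},{"x": 0,"y": 0,"z": 0,"rx": 0,"ry": 0,"rz": 0}]'

```text
time: 10.63
eef_pos: [0.4956, -0.3305, 0.0478]
tcp_rot: [-0.374, -3.118, 0.003]
ft_force: [0.7, 0.4, -2.0]
width: 0.154
```

```bash
python3 -c "
from h import *
report(TR,(0.001,-.066,.0297))
import cv2
a=bot.grab_frame('top')[195:305,340:475];cv2.imwrite('pics/t8.png',cv2.resize(a,None,fx=5.5,fy=5.5,interpolation=cv2.INTER_CUBIC))
a=bot.grab_frame('side')[300:420,240:390];cv2.imwrite('pics/s8.png',cv2.resize(a,None,fx=5,fy=5,interpolation=cv2.INTER_CUBIC))
z=bot.sense()['eef_pos'][2]-.0257+.006
c=place(TR,rect) if 0 else None
L,W=.065,.022
print(z,((proj('top',place(TR,[(L,-.066+W,z),(L,-.066-W,z),(-L,-.066-W,z),(-L,-.066+W,z)]))-[340,195]+.4)*5.5).round(0).tolist())
"
```

```text
t 10.63 local mm [  1.9 -65.9  47.8] yaw err -0.1 toolz [-0.002 -0.002 -1.   ] F [ 0.7  0.4 -2. ] w 0.154 q7 2.15
tool shift mm [ 0.9 -0.1 18.1]
turn deg [-0.11 -0.06 -0.1 ] sign -1
0.028305349299585267 [[523.0, 181.0], [627.0, 217.0], [546.0, 522.0], [439.0, 484.0]]
```

View pics/t8.png

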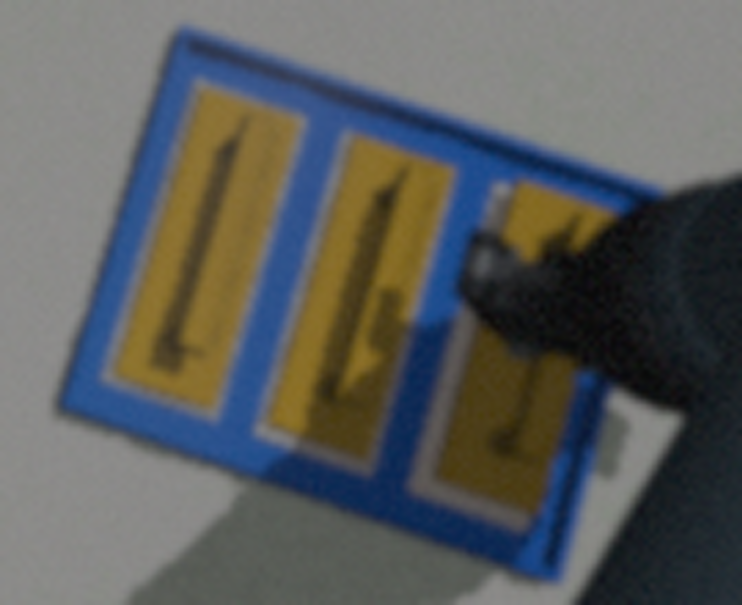

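View pics/s8.png

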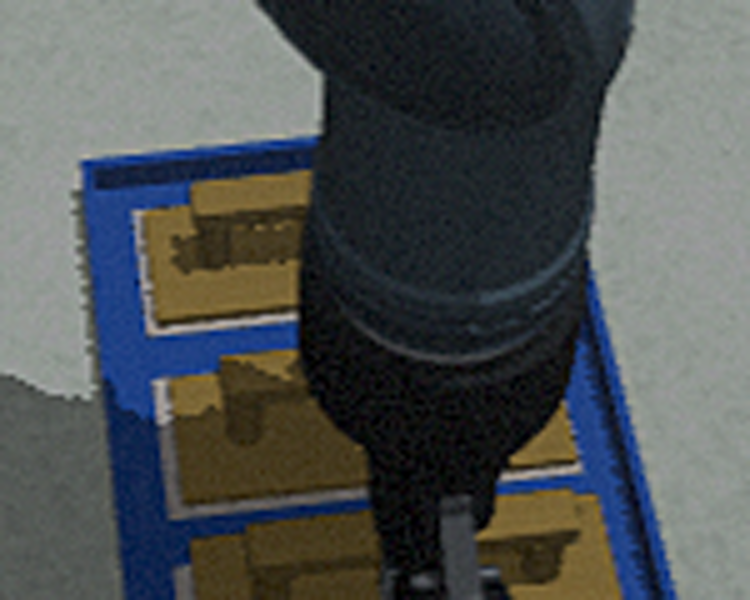

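Request:
carry_out --plan '[{"x": 0.5,"y": 0,"z": 4,"rx": 0,"ry": 0,"rz": 0},{"x": 0,"y": 0,"z": 4,"rx": 0,"ry": 0,"rz": 0},{"x": 0,"y": 0,"z": 3,"rx": 0,"ry": 0,"rz": 0},{"x": 0,"y": 0,"z": 0,"rx": 0,"ry": 0,"rz": 0},{"x": 0,"y": 0,"z": 0,"rx": 0,"ry": 0,"rz": 0}]'

```text
time: 11.15
eef_pos: [0.4957, -0.3309, 0.037]
tcp_rot: [0.374, 3.118, -0.004]
ft_force: [0.2, -0.3, -3.2]
width: 0.152
```

```bash
python3 -c "
from h import *
report(TR,(0.0012,-.066,.0297))"
```

```text
t 11.15 local mm [  2.1 -66.3  37. ] yaw err -0.1 toolz [ 0.001 -0.003 -1.   ] F [ 0.2 -0.3 -3.2] w 0.152 q7 2.16
tool shift mm [0.9 0.3 7.3]
turn deg [-0.14  0.07 -0.1 ] sign -1
```

Request:
carry_out --plan '[{"x": 0.8,"y": 0,"z": 2,"rx": 0,"ry": 0,"rz": -0.1},{"x": 0,"y": 0,"z": 2,"rx": 0,"ry": 0,"rz": 0},{"x": 0,"y": 0,"z": 1.5,"rx": 0,"ry": 0,"rz": 0},{"x": 0,"y": 0,"z": 0,"rx": 0,"ry": 0,"rz": 0},{"x": 0,"y": 0,"z": 0,"rx": 0,"ry": 0,"rz": 0}]'

```text
time: 11.57
eef_pos: [0.4947, -0.3308, 0.0308]
tcp_rot: [0.371, 3.119, -0.004]
ft_force: [-0.5, -0.5, -2.3]
width: 0.152
```

```bash
python3 -c "
from h import *
report(TR,(0.0012,-.066,.0297))"
```

```text
t 11.57 local mm [  1.2 -66.3  30.8] yaw err -0.0 toolz [ 0.001 -0.003 -1.   ] F [-0.5 -0.5 -2.3] w 0.152 q7 2.17
tool shift mm [-0.   0.4  1.1]
turn deg [-0.14  0.06 -0.  ] sign -1
```

Request:
carry_out --plan '[{"x": 0,"y": 0,"z": 0.7,"rx": 0,"ry": 0,"rz": 0},{"x": 0,"y": 0,"z": 0.5,"rx": 0,"ry": 0,"rz": 0},{"x": 0,"y": 0,"z": 0,"rx": 0,"ry": 0,"rz": 0}]'

```text
time: 11.82
eef_pos: [0.495, -0.3308, 0.0298]
tcp_rot: [0.371, 3.118, -0.004]
ft_force: [-0.4, -0.7, -3.7]
width: 0.151
```

Request:
carry_out --plan '[{"x": 0,"y": 0,"z": 0.7,"rx": 0,"ry": 0,"rz": 0},{"x": 0,"y": 0,"z": 0,"rx": 0,"ry": 0,"rz": 0},{"x": 0,"y": 0,"z": 0,"rx": 0,"ry": 0,"rz": 0}]'

```text
time: 12.07
eef_pos: [0.4953, -0.3311, 0.03]
tcp_rot: [0.371, 3.118, -0.004]
ft_force: [0.3, -0.1, -3.2]
width: 0.147
```

Request:
carry_out --plan '[{"x": 0,"y": 0,"z": 1,"rx": 0,"ry": 0,"rz": 0},{"x": 0,"y": 0,"z": 1,"rx": 0,"ry": 0,"rz": 0},{"x": 0,"y": 0,"z": 0.5,"rx": 0,"ry": 0,"rz": 0}]'

```text
time: 12.32
eef_pos: [0.4955, -0.3311, 0.0298]
tcp_rot: [0.371, 3.118, -0.001]
ft_force: [-1.2, 0.7, -0.5]
width: 0.151
```

Request:
carry_out --plan '[{"x": 0,"y": 0,"z": 0.5,"rx": 0,"ry": 0,"rz": 0},{"x": 0,"y": 0,"z": 0,"rx": 0,"ry": 0,"rz": 0}]'

```text
time: 12.48
eef_pos: [0.4954, -0.3312, 0.0298]
tcp_rot: [0.371, 3.118, -0.0]
ft_force: [-0.9, -0.7, -1.5]
width: 0.149
```

```bash
python3 -c "
from h import *
report(TR,(0.0012,-.066,.0297))"
```

```text
t 12.48 local mm [  1.9 -66.6  29.8] yaw err -0.0 toolz [ 0.002 -0.    -1.   ] F [-0.9 -0.7 -1.5] w 0.149 q7 2.17
tool shift mm [0.7 0.6 0.1]
turn deg [ 0.01  0.1  -0.  ] sign -1
```

Request:
carry_out --plan '[{"x": 0,"y": 0,"z": 0,"rx": 0,"ry": 0,"rz": 0},{"x": 0,"y": 0,"z": 0,"rx": 0,"ry": 0,"rz": 0},{"x": 0,"y": 0,"z": 0,"rx": 0,"ry": 0,"rz": 0},{"x": 0,"y": 0,"z": 0,"rx": 0,"ry": 0,"rz": 0}]' --fingers -0.3

```text
time: 12.82
eef_pos: [0.4974, -0.3326, 0.0302]
tcp_rot: [0.371, 3.113, -0.005]
ft_force: [0.2, 0.4, -0.1]
width: 0.351
```

```bash
python3 -c "
from h import *
report(TR,(0.0012,-.066,.0297))"
```

```text
t 12.82 local mm [  4.2 -67.5  30.2] yaw err -0.01 toolz [ 0.006 -0.004 -1.   ] F [ 0.2  0.4 -0.1] w 0.351 q7 2.17
tool shift mm [3.  1.5 0.5]
turn deg [-0.13  0.38 -0.01] sign -1
```

Released, with the force back to zero. Rising straight up.

Request:
carry_out --plan '[{"x": 0,"y": 0,"z": -6,"rx": 0,"ry": 0,"rz": 0},{"x": 0,"y": 0,"z": -12,"rx": 0,"ry": 0,"rz": 0},{"x": 0,"y": 0,"z": -20,"rx": 0,"ry": 0,"rz": 0},{"x": 0,"y": 0,"z": -30,"rx": 0,"ry": 0,"rz": 0},{"x": 0,"y": 0,"z": -35,"rx": 0,"ry": 0,"rz": 0}]'

```text
time: 13.23
eef_pos: [0.4917, -0.3288, 0.1308]
tcp_rot: [-0.371, -3.11, -0.003]
ft_force: [0.3, -0.0, 0.3]
width: 0.353
```

Request:
carry_out --plan '[{"x": 0,"y": 0,"z": -35,"rx": 0,"ry": 0,"rz": 0},{"x": 0,"y": 0,"z": -30,"rx": 0,"ry": 0,"rz": 0},{"x": 0,"y": -30,"z": -10,"rx": 0,"ry": 0,"rz": 0},{"x": 0,"y": -38,"z": 0,"rx": 0,"ry": 0,"rz": 0},{"x": 0,"y": -38,"z": 0,"rx": 0,"ry": 0,"rz": 0}]'

```text
time: 13.65
eef_pos: [0.4794, -0.4264, 0.2247]
tcp_rot: [0.339, 3.11, 0.005]
ft_force: [0.9, 0.3, -0.2]
width: 0.348
```

```bash
python3 -c "
from h import *
report(TR)
import cv2
b=bot.grab_frame('top');cv2.imwrite('pics/top9.png',b);a=b[195:305,340:475];cv2.imwrite('pics/t9.png',cv2.resize(a,None,fx=5.5,fy=5.5,interpolation=cv2.INTER_CUBIC))
a=bot.grab_frame('side');cv2.imwrite('pics/side9.png',a)
"
```

```text
t 13.65 local mm [   8.7 -162.9  224.7] yaw err 1.15 toolz [ 0.014  0.002 -1.   ] F [ 0.9  0.3 -0.2] w 0.348 q7 2.24
```

View pics/t9.png

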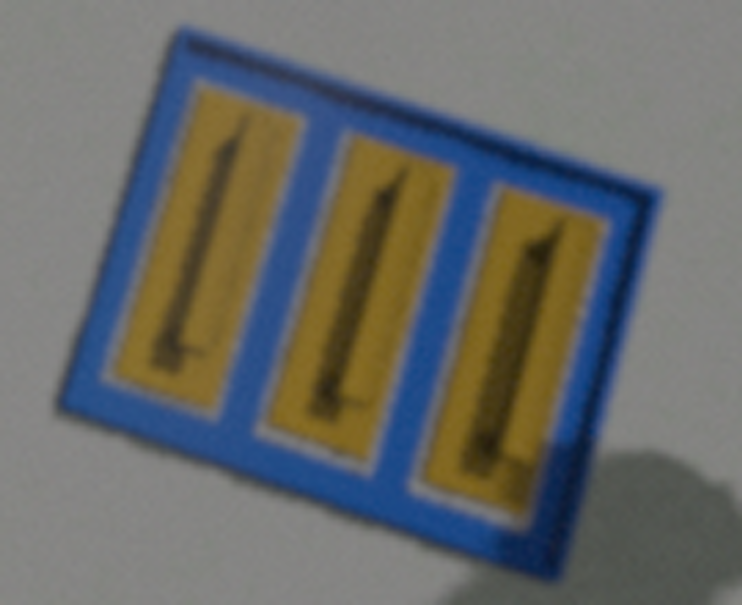

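View pics/side9.png

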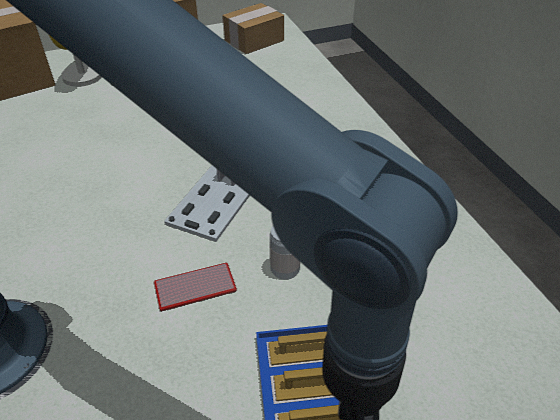

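```bash
python3 - <<'E'
from fit import *
import cv2
im=cv2.imread('pics/top9.png')
k=4;x0,y0=340,195
a=cv2.resize(im[195:305,340:475],None,fx=k,fy=k,interpolation=cv2.INTER_CUBIC)
b=a.astype(int);m=((b[...,2]-b[...,0])>12).astype('uint8')*255
m=cv2.morphologyEx(m,cv2.MORPH_CLOSE,np.ones((25,25)))
m=cv2.morphologyEx(m,cv2.MORPH_OPEN,np.ones((15,15)))
cs,_=cv2.findContours(m,0,2)
L,W=.065,.022
for c in cs:
    if cv2.contourArea(c)<3000: continue
    pts=(cv2.boxPoints(cv2.minAreaRect(c))+.5)/k-.5+[x0,y0]
    s=pts[np.argsort(pts[:,1])]
    top=s[:2][np.argsort(s[:2,0])];bot_=s[2:][np.argsort(s[2:,0])]
    u=np.array([top[0],top[1],bot_[1],bot_[0]])
    v,r=fit([("top",u,rect(L,W,.010))],(.5,-.26,-.24));d=v[:2]-np.array(TR[:2]);a_=TR[2]
    print(u.round(1).tolist(),"tray mm",((np.cos(a_)*d[0]+np.sin(a_)*d[1])*1e3).round(1),((-np.sin(a_)*d[0]+np.cos(a_)*d[1])*1e3).round(1),"yaw",np.degrees(v[2]).round(2),"rms",np.sqrt((r**2).mean()).round(2))
E
```

```text
[[430.1, 228.5], [450.0, 233.8], [435.1, 289.0], [415.2, 283.6]] tray mm -0.1 -63.4 yaw -12.92 rms 0.61
[[403.1, 218.9], [422.6, 224.6], [406.6, 278.9], [387.0, 273.1]] tray mm 0.2 2.0 yaw -13.57 rms 0.52
[[375.7, 209.8], [395.0, 215.7], [378.5, 269.7], [359.2, 263.8]] tray mm -0.9 67.6 yaw -13.31 rms 0.47
```

The three brass plates measure 65.4 and 65.6 mm apart, ends level within about 1 mm and parallel within about 0.6°. Next I'll move the arm aside to check the clamp and the bystanders.

Request:
carry_out --plan '[{"x": 0,"y": -25,"z": -20,"rx": 0,"ry": 0,"rz": 0},{"x": 0,"y": -25,"z": -20,"rx": 0,"ry": 0,"rz": 0},{"x": 15,"y": -20,"z": 0,"rx": 0,"ry": 0,"rz": 0},{"x": 0,"y": 0,"z": 0,"rx": 0,"ry": 0,"rz": 0},{"x": 0,"y": 0,"z": 0,"rx": 0,"ry": 0,"rz": 0}]'

```text
time: 14.17
eef_pos: [0.4382, -0.5022, 0.2698]
tcp_rot: [0.371, 3.109, -0.009]
ft_force: [1.2, 0.3, 0.3]
width: 0.349
```

Request:
carry_out --plan '[{"x": 0,"y": 0,"z": 0,"rx": 0,"ry": 0,"rz": 0},{"x": 0,"y": 0,"z": 0,"rx": 0,"ry": 0,"rz": 0},{"x": 0,"y": 0,"z": 0,"rx": 0,"ry": 0,"rz": 0},{"x": 0,"y": 0,"z": 0,"rx": 0,"ry": 0,"rz": 0},{"x": 0,"y": 0,"z": 0,"rx": 0,"ry": 0,"rz": 0}]'

```text
time: 14.58
eef_pos: [0.439, -0.4988, 0.2697]
tcp_rot: [0.368, 3.11, -0.004]
ft_force: [-0.5, -0.6, -0.9]
width: 0.351
```

```bash
python3 -c "
from h import *
report(TR);print(bot.sense()['joint_vel'].round(3))
import cv2
b=bot.grab_frame('top');cv2.imwrite('pics/top10.png',b)
"
```

```text
t 14.58 local mm [ -13.6 -242.7  269.7] yaw err 0.09 toolz [ 0.01  -0.004 -1.   ] F [-0.5 -0.6 -0.9] w 0.351 q7 2.34
[-0.014 -0.    -0.01   0.009 -0.002  0.002 -0.002]
```

View pics/top10.png

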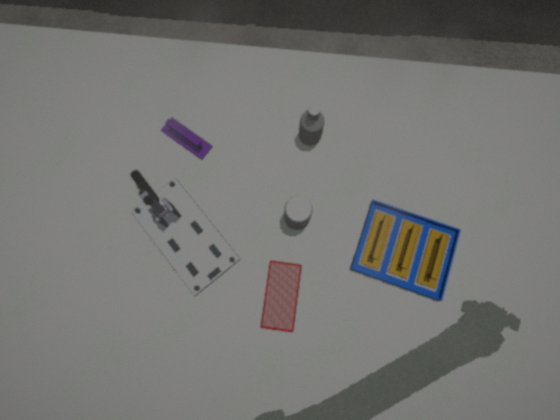

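The top view shows the clamp open (handle laid back, tip at about (137,175)), the nest empty and three pulls in one row in the tray. The tin (298,212), bottle (311,127) and phone (281,296) are where they started. Handing in.

```bash
python3 -c "
from workcell import bot
print(bot.hand_in())"
```

```text
the job is handed in; nothing more can be done
None
```

The job is done and handed in at about 14.6 s of the 51 s allowed. I pushed the handle back with the shut gripper until the clamp fell fully open, then lifted the brass pull straight out. I set it on the bare card, released it and moved the arm clear.

**Row in the tray:** in the last top picture the pulls sit 65.4 and 65.6 mm apart. Their ends are level within about 1 mm.
- **Yaw:** the placed pull reads about 0.65° and 0.4° off its two neighbours. That is close to the measuring noise, since it read 0.0° off the tray axis on the arm's own measurement just before release.
- **Cameras:** the side and top cameras disagree by about 2 to 3 mm in absolute position. I relied on the positions of the pulls relative to each other.

**Clamp and bystanders:** the clamp is open and the nest empty. By eye, the tin, bottle, phone and the two neighbouring pulls look where they were in the first picture. The side view of the bottle and clamp was blocked at the end, so that check rests on the top view alone.

**Forces:** the wrist force stayed under 4 N in every reading I took.

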